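Unscrew the cap of the spare-parts pot and set it on the mat

TASK

Unscrew the brass cap from the white screw-top pot that is bolted to the desk: turn it anticlockwise (seen from above) until the thread lets go, without pulling it off by force. Then lift it clear and set it down the same way up as it was, closed top upward and wholly on the round blue mat, and leave the bushings and keys where they lie.

Things in the scene. Friction and masses are not known exactly. Their poses are not given: they have to be found in the camera images.
- cap: brass-coloured ribbed screw cap, a cylinder 56 mm in diameter (57 over its fine ribs), 38 mm high, closed flat top, open underside, 0.3 kg. Origin at the centre of the open underside, z up through the top. Right-hand thread: anticlockwise from above loosens it and lifts it 10.5 mm a turn; it turns easily and stays where it is let go.
- cap_top (a point): centre of the cap's closed flat top, 38 mm above its origin. The cap lets go of the thread about 1.3 turns from the start (7.7 to 8.6 rad), some 13.5 mm higher; until then a pull meets the thread after at most 3 mm of free play. Turned on past about 10 rad without being lifted, it may drop askew on the neck.
- pot: white screw-top pot with a grey band, on a square steel foot plate 100 x 100 mm bolted to the desk; it does not move. Body 74 mm in diameter up to 46 mm above its origin, then a shoulder narrowing to the neck. Origin at the centre of the foot's underside, z up along the thread's axis. The cap's underside starts 61 mm above this origin.
- pot_rim (a point): centre of the neck's rim, 94 mm above the pot's origin, hidden inside the cap at the start. The neck (42 mm wide over its thread) stands 33 mm into the cap, so the cap is clear of it when raised 40 mm from its start.
- mat: round flat rubber mat with a blue face and black edge, 110 mm in diameter, 4 mm thick, fixed on the desk behind the pot. Origin at the centre of its underside; its top face is 4 mm above. A fixed toggle clamp with a black handle, 0.13 m high, stands before it at about x 0.50, y 0.10; the laser head hangs right of both, from x 0.24 on, y -0.14 to -0.25, z 0.29 to 0.42.
- bushing_3: small grey turned bushing, 32 mm across, 12 mm high, lying on the desk; leave it. Origin at the centre of its underside
- bushing_4: small grey turned bushing, 24 mm across, 16 mm high, lying on the desk; leave it. Origin at the centre of its underside
- keys_1: bunch of keys with a blue fob, about 100 x 120 x 8 mm, lying on the desk; leave it. Origin at the centre of its underside
Not all that is in view belongs to the job. Of the things like the cap, leave any that is purple or turquoise; of the rest the larger one is meant.

How it is judged:
By the outcome, as a careful person would: the job done as asked, in the order asked, and still so for the second after the job is handed in, with the robot touching nothing.
It also fails if it takes over 72 s, if anything falls off the work surface, if the arm or the gripper's body presses on something with over 40 N, if the wrist force passes 120 N, or if a joint passes its speed limit or range.

ROBOT

A 6-joint arm with a two-finger parallel gripper is mounted at the origin on a cart in front of the work surface, level with it; the furniture and walls round the work are solid. World frame = base frame: x ahead of the robot, y to its left, z up, the work surface at z = 0. Lengths are in m, angles in rad, forces in N, time in s.
With the tool pointing down it reaches from about 0.225 to 0.875 m from the base axis. Payload 3.4 kg.
Tool frame: the origin (TCP) lies midway between the tips of the shut fingers; the grasp point (between the pads) lies 19 mm behind it; x points along the fingers, z is the direction in which the jaws open and shut, and the axes are right-handed (so a half turn about x gives the same grasp; the last joint's range is limited). The gripper opens to 85 mm and grips with 20 to 120 N. Pads are 22 mm wide; open, the fingers measure 114 mm over their backs; the gripper's body (76 mm by 85 mm) begins 54 mm behind the grasp point. The pads swing forward as they close: fully open they stand 13 mm farther back than shut.
Start: joints at [1.023, 0.276, 1.505, -0, 1.361, -0.121], TCP at [0.238, 0.523, 0.231] pointing down, gripper open.
Joint ranges: [-2.89, 2.89], [-0.75, 2.08], [0.22, 2.7], [-1.18, 4.32], [0.11, 2.71], [-2.7, 2.7]. Speed limits (rad/s): [2.57, 2.57, 3.14, 3.14, 3.14, 3.14].

INTERFACE

Orientations are given as a unit quaternion [w, x, y, z].
In Python, from rig import manip, eyes gives the robot as it stands. The module is installed in compiled form; this text tells all that it offers.
- The arm moves only by the shell command python3 -m crank 'ROWS' [FORCE]. ROWS is JSON, a list of rows, each a list of 7 numbers: the shift along the tool's x, y, z in cm, then the turn, a rotation vector about the tool's x, y, z in degrees, then the finger opening in cm, from 0 to 8.54. A call has 1 to 5 rows; each row is the pose to reach, as a shift and turn from the pose commanded when the call began, along the tool's axes at that moment; what a row does not reach only later rows make up. A row lasts 1/8 s, in which the tool goes at most 62.5 mm and 10.7 degrees, less where a joint would pass 70% of its speed; a pose out of reach is approached as far as the arm can. A call with a gripper value outside its range is refused whole. The fingers move at their own pace and stop on an object; FORCE is the grip in N (left out, the last holds). Time passes only in rows, so rows that repeat a pose let the fingers close. It gives the time, the measured TCP pose, the force and the opening at its end, in the units of the state.
- manip.get_state(): the state, without advancing time (a new reading comes with each control period).
- eyes.get_image(name): name is "side" or "top" or "wrist"; returns a dict with "color" (400x640x3 uint8, blue, green, red), "z_map" (400x640 float32, m along the optical axis (not along the pixel's ray), 0 where there is no reading), "vertical_fov" (degrees; the focal length in pixels is half the picture's height over the tangent of half this angle, whatever the lens; pixels are square), "cx", "cy" (the principal point, pixels), "dist" ([k1, k2, p1, p2, k3] as OpenCV has them; the pictures are not rectified), "eye" and "attitude" of the camera in the world. Camera axes: x right, y up, looking along -z (the intrinsics and any distortion apply to the point x, -y, -z); pixel columns grow to the right and rows downward; lengths in m; the calibration is good to about 2 mm. A picture is of the moment at which its call begins.
- manip.sign_off(): hands the job in, once; it reports no verdict.
The state is a dict: "clock": time; "qpos": joint angles; "qd": joint speeds; "effort": joint torques, N m; "position": TCP position; "ee_rot": TCP orientation; "contact_force": force on the tool from outside, world axes, zero at the start; "moment": the same for the moment, N m; "width": finger opening in m.
Only numpy, scipy, OpenCV 4.12 (cv2) and the standard library are available. Lean on these libraries where they do the work, as an engineer would, in place of code of your own. Each camera call takes 0.05 s, during which the arm holds its last target.

## Working session

There is one attempt and no reset: what is moved stays moved. The work goes in short steps, Python scripts to look and compute and a shell command to move; the robot and the scene stay as the last step left them, time stands still between calls to the robot, and variables do not carry over. Pictures are saved under pics/ and viewed, and the job is handed in when it is done.

```bash
mkdir -p pics
cat > h.py <<'E'
import numpy as np, cv2
from rig import manip, eyes
from scipy.spatial.transform import Rotation as R
def q2R(q): return R.from_quat([q[1],q[2],q[3],q[0]]).as_matrix()
def att(a):
    a=np.array(a,float)
    return a if a.shape==(3,3) else q2R(a)
def snap(n):
    d=eyes.get_image(n); return d
def K(d):
    h=d["color"].shape[0]; f=h/2/np.tan(np.radians(d["vertical_fov"])/2)
    return np.array([[f,0,d["cx"]],[0,f,d["cy"]],[0,0,1]])
def pt(d,u,v,z=None):
    """pixel->world, by z_map or given depth"""
    if z is None: z=float(d["z_map"][int(round(v)),int(round(u))])
    n=cv2.undistortPoints(np.array([[[u,v]]],float),K(d),np.array(d["dist"],float))[0,0]
    return np.array(d["eye"])+att(d["attitude"])@np.array([n[0]*z,-n[1]*z,-z])
def onplane(d,u,v,h):
    e=np.array(d["eye"]); r=pt(d,u,v,1.0)-e
    return e+r*(h-e[2])/r[2]
def proj(d,P):
    c=att(d["attitude"]).T@(np.array(P)-np.array(d["eye"]))
    p,_=cv2.projectPoints(np.array([[c[0],-c[1],-c[2]]]),np.zeros(3),np.zeros(3),K(d),np.array(d["dist"],float))
    return p[0,0]
E
python3 - <<'E'
from h import *
for n in ["side","top","wrist"]:
    d=snap(n); cv2.imwrite(f"pics/{n}0.png",d["color"]); print(n,d["vertical_fov"],d["cx"],d["cy"],d["dist"],d["eye"],np.round(d["attitude"],3).tolist())
print(manip.get_state())
E
```

```text
side 52.977532681985664 311.94074324218064 201.29027586017952 [0.03247353 0.         0.         0.         0.        ] [0.01118612 0.02397056 0.82375204] [0.736, 0.231, -0.192, -0.606]
top 47.83746574871522 316.5011439300085 202.66087630111284 [-0.00366441  0.          0.          0.          0.        ] [0.46800627 0.1320001  0.96545025] [-0.697, -0.04, 0.031, 0.715]
wrist 62.897557216996475 316.27037666040957 201.89489119471196 [-0.00110729  0.          0.          0.          0.        ] [0.17690262 0.55179081 0.37289672] [0.833, -0.115, -0.073, 0.537]
{'clock': 0.15, 'qpos': array([ 1.02299199e+00,  2.76454511e-01,  1.50584837e+00, -7.15443579e-06,
        1.36070900e+00, -1.20984997e-01]), 'qd': array([ 0.00117157, -0.0028464 , -0.00488548,  0.00022914,  0.00018222,
        0.00013936]), 'effort': array([ 2.17918372e-03, -4.17143583e+01, -2.46033454e+01,  1.15775583e-04,
        7.71487481e-03, -1.10829074e-06]), 'position': array([0.23782633, 0.52307084, 0.23063329]), 'ee_rot': array([ 0.59410299, -0.38298178,  0.59500403,  0.38253992]), 'contact_force': array([0.16646292, 0.72157153, 0.1606061 ]), 'moment': array([ 0.04682762, -0.04229075, -0.02911235]), 'width': 0.08553551663772176}
```

View pics/side0.png

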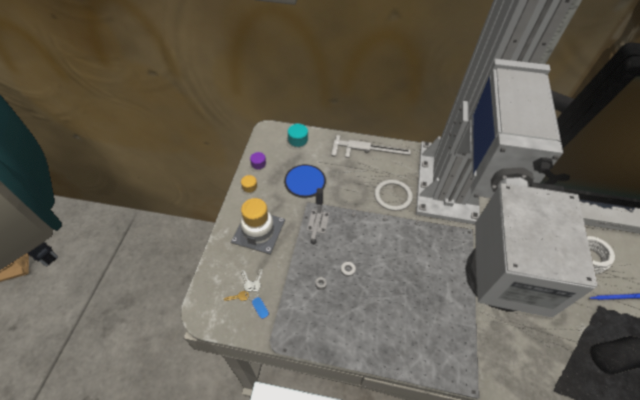

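View pics/top0.png

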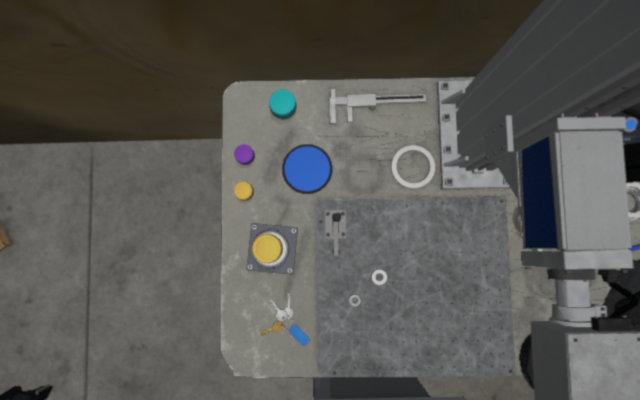

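View pics/wrist0.png

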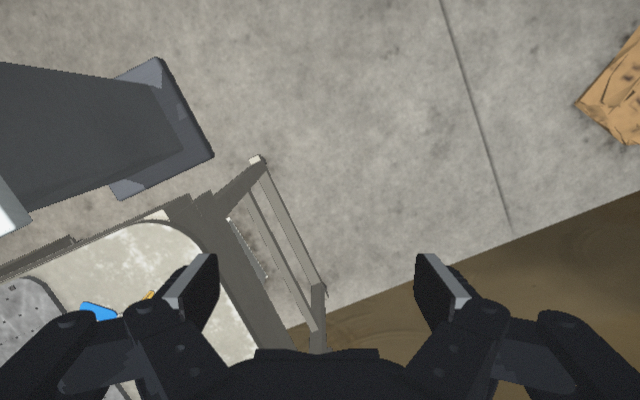

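The things that could be taken for the cap, by pixel in the top view:
- the turquoise lid at (283,103): excluded by colour
- the purple lid at (244,155): excluded by colour
- the small orange lid on the desk at (243,190): the smaller one
- the large brass cap on the white pot at (267,249): my choice

I'll check that choice in a close crop and measure it.

Run:
```python
from h import *
d=snap("top"); s=snap("side")
a=cv2.resize(d["color"][140:300,210:350],None,fx=4,fy=4,interpolation=cv2.INTER_CUBIC)[:600]
b=cv2.resize(s["color"][160:265,215:345],None,fx=5,fy=5,interpolation=cv2.INTER_CUBIC)
cv2.imwrite("pics/topc.png",cv2.resize(d["color"][205:285,230:310],None,fx=7,fy=7,interpolation=cv2.INTER_CUBIC))
cv2.imwrite("pics/sidec.png",b)
def m(d,name,box,lo,hi,zr):
    hsv=cv2.cvtColor(d["color"],cv2.COLOR_BGR2HSV); k=cv2.inRange(hsv,lo,hi)
    o=np.zeros_like(k); u0,v0,u1,v1=box; o[v0:v1,u0:u1]=k[v0:v1,u0:u1]
    vs,us=np.nonzero(o); P=np.array([pt(d,u,v) for u,v in zip(us,vs) if d["z_map"][v,u]>0])
    z=np.median(P[:,2]); Q=P[(P[:,2]>zr[0])&(P[:,2]<zr[1])]
    (c,r)=cv2.minEnclosingCircle(Q[:,:2].astype(np.float32))
    print(name,len(Q),"medz",z.round(4),"mean",Q.mean(0).round(4),"circ",np.round(c,4),round(r,4),"ext",Q.min(0).round(4),Q.max(0).round(4))
m(d,"cap",(240,225,300,275),(15,100,100),(30,255,255),(.085,.115))
m(s,"cap_s",(235,195,275,230),(15,100,100),(30,255,255),(.092,.115))
m(d,"mat",(275,140,335,195),(105,120,80),(125,255,255),(-.01,.02))
m(s,"mat_s",(275,155,325,190),(105,120,80),(125,255,255),(-.01,.02))
m(d,"small",(230,180,255,203),(15,100,100),(30,255,255),(-.01,.06))
# foot corners top
for u,v in [(252,225),(297,227),(293,273),(248,270)]: print(onplane(d,u,v,.008).round(4))
# clamp heights
for u0,v0 in [(336,215),(336,250),(337,222)]: print(pt(d,u0,v0).round(3))
```

```text
cap 668 medz 0.0991 mean [0.4711 0.2396 0.0991] circ [0.4711 0.2399] 0.0285 ext [0.4449 0.2118 0.0862] [0.4984 0.268  0.1049]
cap_s 452 medz 0.0968 mean [0.4667 0.2401 0.0972] circ [0.4687 0.2423] 0.0294 ext [0.4398 0.2131 0.092 ] [0.497  0.2686 0.1018]
mat 1687 medz 0.0044 mean [0.6408 0.1618 0.0044] circ [0.6415 0.1616] 0.0509 ext [ 0.5915  0.1116 -0.0017] [0.6907 0.2114 0.0104]
mat_s 790 medz 0.0021 mean [0.6449 0.1645 0.002 ] circ [0.6406 0.1632] 0.0507 ext [ 0.6022  0.1136 -0.0033] [0.6898 0.2125 0.0066]
small 274 medz 0.0262 mean [0.5936 0.2966 0.026 ] circ [0.5947 0.2972] 0.0196 ext [0.5754 0.2777 0.0134] [0.612  0.3157 0.0303]
[0.5214 0.281  0.008 ]
[0.5147 0.1853 0.008 ]
[0.4183 0.1957 0.008 ]
[0.4267 0.2904 0.008 ]
[0.53  0.105 0.124]
[0.464 0.105 0.041]
[0.521 0.101 0.04 ]
```

View pics/topc.png

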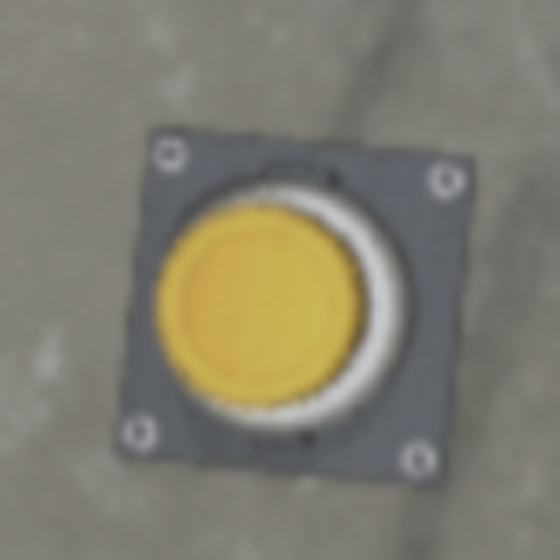

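View pics/sidec.png

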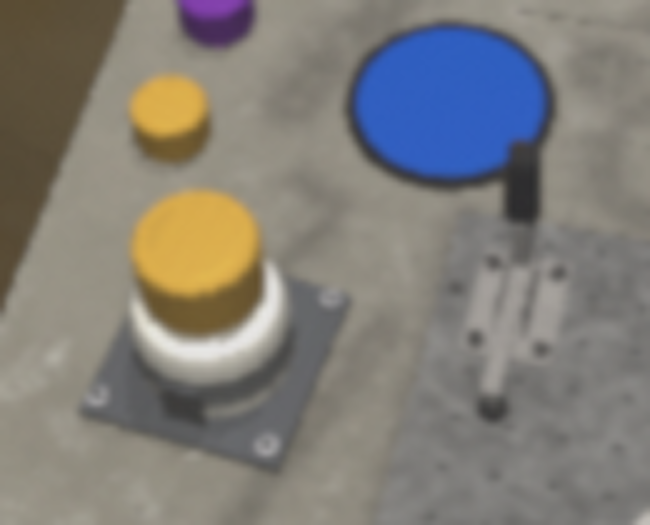

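```bash
cat >> h.py <<'E'
def rel(p,yawz=None):
    """shift (cm) & rotvec (deg) in tool axes to reach TCP p, tool down, jaw axis azimuth yawz (deg)"""
    s=manip.get_state(); T=q2R(s["ee_rot"]); sh=T.T@(np.array(p)-s["position"])*100
    cur=np.degrees(np.arctan2(T[1,2],T[0,2]))
    y=np.radians(cur if yawz is None else yawz)
    x=np.array([0,0,-1.]); z=np.array([np.cos(y),np.sin(y),0]); yy=np.cross(z,x)
    D=np.column_stack([x,yy,z])
    rv=np.degrees(R.from_matrix(T.T@D).as_rotvec())
    print("clk",round(s["clock"],2),"pos",s["position"].round(4),"jawaz",round(cur,1),"q",s["qpos"].round(3),"w",round(s["width"],4),"F",s["contact_force"].round(1),"M",s["moment"].round(2))
    print(" shift",sh.round(2),"rot",rv.round(1))
    return T
E
python3 -c "
from h import *
print(rel([.470,.240,.20]).round(3))"
```

```text
clk 0.25 pos [0.2379 0.5232 0.2309] jawaz 65.5 q [ 1.023  0.276  1.505 -0.     1.361 -0.121] w 0.0853 F [-0.9 -0.2  0.5] M [0.   0.01 0.02]
 shift [  3.1  -32.85 -16.18] rot [-0. -0. -0.]
[[-0.    -0.91   0.414]
 [-0.001  0.414  0.91 ]
 [-1.     0.    -0.001]]
```

```bash
python3 -m crank '[[0,-3.3,-1.6,10,0,0,8.5],[0,-6.6,-3.2,20,0,0,8.5],[0,-9.9,-4.8,30,0,0,8.5],[0,-13.2,-6.4,40,0,0,8.5],[0,-16.5,-8,50,0,0,8.5]]' 30; python3 -c "
from h import *
rel([.470,.240,.20])"
```

```text
clock: 0.88
position: [0.3557, 0.3813, 0.2313]
ee_rot: [0.701, -0.094, 0.701, 0.094]
contact_force: [0.9, 0.5, -0.2]
width: 0.0851
clk 0.88 pos [0.3557 0.3813 0.2313] jawaz 15.2 q [0.687 0.195 1.616 0.    1.331 0.421] w 0.0851 F [ 0.9  0.5 -0.2] M [ 0.03 -0.02 -0.04]
 shift [  3.13 -16.64   7.32] rot [ 0.  0. -0.]
```

```bash
python3 -m crank '[[0,-3.3,1.5,10,0,0,8.5],[0,-6.6,2.9,20,0,0,8.5],[0.5,-9.9,4.4,30,0,0,8.5],[1,-13.2,5.8,40,0,0,8.5],[2,-16.6,7.3,50,0,0,8.5]]'; python3 -c "
from h import *
rel([.470,.240,.20])"; python3 -m crank '[[0,0,0,10,0,0,8.5],[0,0,0,20,0,0,8.5],[0,0,0,30,0,0,8.5],[0,0,0,40,0,0,8.5],[0,0,0,50,0,0,8.5]]';  python3 -c "
from h import *
rel([.470,.240,.20])
d=snap('wrist'); cv2.imwrite('pics/w1.png',d['color']); print(proj(d,[.47,.24,.099]))"
```

```text
clock: 1.5
position: [0.4708, 0.2411, 0.2115]
ee_rot: [0.675, 0.212, 0.674, -0.211]
contact_force: [-0.1, 0.9, 0.9]
width: 0.0852
clk 1.5 pos [0.4708 0.2411 0.2115] jawaz -34.8 q [0.342 0.218 1.635 0.    1.287 0.949] w 0.0852 F [-0.1  0.9  0.9] M [ 0.03 -0.03 -0.01]
 shift [ 1.15 -0.14 -0.  ] rot [ 0.   0.  -0.1]
clock: 2.12
position: [0.4698, 0.2419, 0.2112]
ee_rot: [0.522, 0.477, 0.522, -0.477]
contact_force: [0.7, -0.4, -0.2]
width: 0.0846
clk 2.12 pos [0.4698 0.2419 0.2112] jawaz -84.8 q [0.344 0.219 1.636 0.    1.287 1.823] w 0.0846 F [ 0.7 -0.4 -0.2] M [ 0.   -0.01  0.01]
 shift [ 1.12 -0.    0.19] rot [-0.  0.  0.]
[318.74201804 199.95751584]
```

View pics/w1.png

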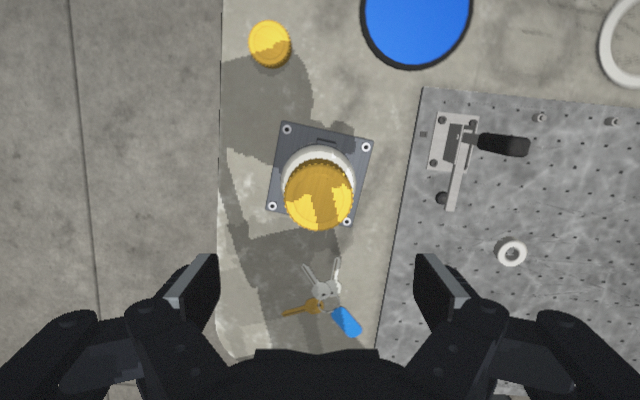

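The wrist view shows the brass cap centred at about (319,195), where the projection puts it (319,200). The mat is at (416,15) and the clamp handle at (505,146), both well clear.

```bash
python3 - <<'E'
from h import *
d=snap('wrist')
hsv=cv2.cvtColor(d["color"],cv2.COLOR_BGR2HSV); k=cv2.inRange(hsv,(15,90,70),(32,255,255))
vs,us=np.nonzero(k[140:240,270:370]); vs+=140;us+=270
P=np.array([pt(d,u,v) for u,v in zip(us,vs)]); Q=P[(P[:,2]>.094)&(P[:,2]<.105)].astype(np.float32)
print(len(Q),np.median(Q[:,2]),cv2.minEnclosingCircle(Q[:,:2]))
for u,v in[(284,121),(375,139),(351,228),(266,204)]: print(onplane(d,u,v,.008).round(4))
E
python3 -m crank '[[0,0,0.1,10,0,0,8.5],[0,0,0.2,20,0,0,8.5],[0,0,0.2,30,0,0,8.5],[0,0,0.2,40,0,0,8.5],[0,0,0.2,43,0,0,8.5]]';  python3 -c "
from h import *
rel([.470,.240,.058])"
```

```text
clock: 2.85
position: [0.4701, 0.24, 0.2113]
ee_rot: [-0.313, -0.634, -0.313, 0.634]
contact_force: [-0.4, -0.7, 0.3]
width: 0.0847
clk 2.85 pos [0.4701 0.24   0.2113] jawaz -127.4 q [0.34  0.217 1.637 0.    1.287 2.563] w 0.0847 F [-0.4 -0.7  0.3] M [ 0.04 -0.02 -0.01]
 shift [ 1.533e+01 -1.000e-02  0.000e+00] rot [-0.  0.  0.]Traceback (most recent call last):
  File "<stdin>", line 6, in <module>
cv2.error: OpenCV(4.12.0) /io/opencv/modules/imgproc/src/shapedescr.cpp:201: error: (-215:Assertion failed) count >= 0 && (depth == CV_32F || depth == CV_32S) in function 'minEnclosingCircle'
```

Run:
```python
from h import *
d=snap('wrist')
cv2.imwrite('pics/w2.png',d['color'])
p=proj(d,[.47,.24,.099]); print(p)
u,v=map(int,p); print(d["z_map"][v-20:v+25:8,u-20:u+25:8].round(3), np.array(d["eye"]).round(3))
for u,v in [(319,196),(319,170)]: print(pt(d,u,v))
hsv=cv2.cvtColor(d["color"],cv2.COLOR_BGR2HSV); k=cv2.inRange(hsv,(15,90,70),(32,255,255))
vs,us=np.nonzero(k[140:240,270:370]); vs+=140;us+=270
P=np.array([pt(d,u,v) for u,v in zip(us,vs)]); print(len(P),np.percentile(P,[5,50,95],axis=0))
```

```text
[317.46643916 199.51099956]
[[0.259 0.259 0.259 0.258 0.259 0.261]
 [0.261 0.261 0.261 0.262 0.261 0.261]
 [0.262 0.263 0.262 0.263 0.263 0.263]
 [0.265 0.264 0.265 0.263 0.266 0.265]
 [0.266 0.266 0.266 0.266 0.266 0.266]
 [0.268 0.268 0.269 0.269 0.267 0.269]] [0.525 0.199 0.354]
[0.47160065 0.23723033 0.09910771]
[0.48838099 0.22447069 0.09886679]
3882 [[0.44917158 0.21635396 0.09116698]
 [0.47357093 0.2387972  0.09879866]
 [0.49612145 0.26257935 0.10011877]]
```

View pics/w2.png

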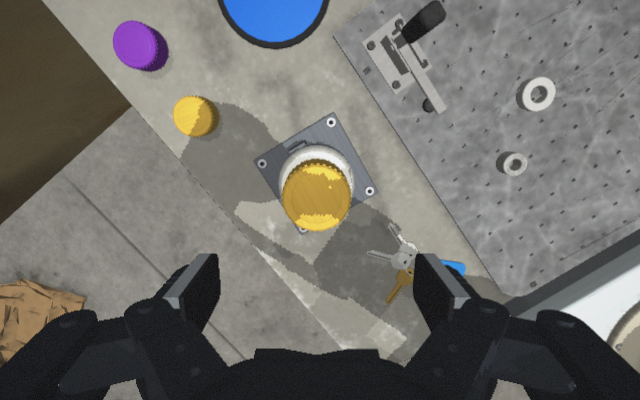

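Run:
```python
from h import *
d=snap('wrist')
hsv=cv2.cvtColor(d["color"],cv2.COLOR_BGR2HSV); k=cv2.inRange(hsv,(15,90,70),(32,255,255))
vs,us=np.nonzero(k[140:240,270:370]); vs+=140;us+=270
P=np.array([pt(d,u,v) for u,v in zip(us,vs)]); Q=np.ascontiguousarray(P[P[:,2]>.096][:,:2].astype(np.float32))
print(len(Q),Q.mean(0),cv2.minEnclosingCircle(Q))
rel([.471,.2395,.058])
```

```text
3567 [0.47248894 0.23943365] ((0.48751628398895264, 0.22845977544784546), 0.04814903438091278)
clk 2.95 pos [0.4701 0.24   0.2113] jawaz -127.3 q [0.34  0.217 1.637 0.    1.287 2.562] w 0.0852 F [ 0.7 -0.1 -0.2] M [ 0.01 -0.04 -0.  ]
 shift [15.33  0.1  -0.02] rot [ 0. -0.  0.]
```

```bash
python3 -m crank '[[5,0.1,0,0,0,0,8.5],[9,0.1,0,0,0,0,8.5],[12,0.1,0,0,0,0,8.5],[14,0.1,0,0,0,0,8.5],[15.3,0.1,0,0,0,0,8.5]]'; python3 -m crank '[[0,0,0,0,0,0,7],[0,0,0,0,0,0,6],[0,0,0,0,0,0,5.2],[0,0,0,0,0,0,5.2],[0,0,0,0,0,0,5.2]]' 40; python3 -c "
from h import *
rel([.4715,.2395,.058])
d=snap('wrist'); cv2.imwrite('pics/w3.png',d['color'])"
```

```text
clock: 3.58
position: [0.4706, 0.2392, 0.0573]
ee_rot: [-0.314, -0.633, -0.314, 0.634]
contact_force: [0.3, 0.2, 0.0]
width: 0.0852
clock: 4.2
position: [0.4716, 0.2396, 0.0595]
ee_rot: [0.313, 0.635, 0.313, -0.633]
contact_force: [-1.4, -0.5, 5.9]
width: 0.0565
clk 4.2 pos [0.4716 0.2396 0.0595] jawaz -127.4 q [0.338 0.363 1.853 0.    0.923 2.563] w 0.0565 F [-1.4 -0.5  5.9] M [-0.12  0.13 -0.03]
 shift [ 0.15 -0.    0.02] rot [-0.  -0.1 -0.1]
```

View pics/w3.png

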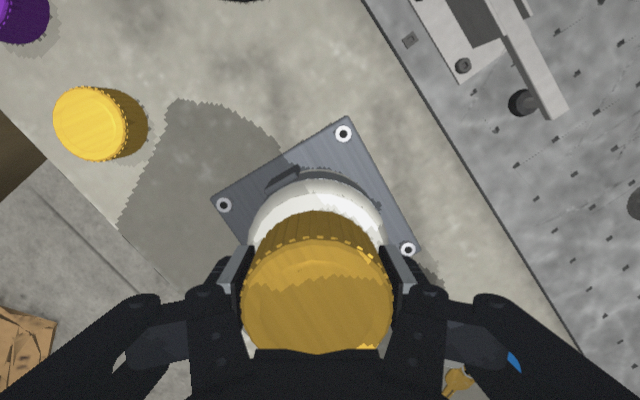

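Gripped: the cap sits between the pads at (317,300), opening 56.5 mm. Now I'll turn it anticlockwise, which is negative about tool x, and lift by the thread pitch.

```bash
python3 -m crank '[[-0.03,0,0,-10,0,0,5.2],[-0.06,0,0,-20,0,0,5.2],[-0.09,0,0,-30,0,0,5.2],[-0.12,0,0,-40,0,0,5.2],[-0.15,0,0,-50,0,0,5.2]]' 50; python3 -c "
from h import *
rel([.4715,.2395,.058])"
```

```text
clock: 4.88
position: [0.4709, 0.2395, 0.0599]
ee_rot: [0.553, 0.441, 0.553, -0.441]
contact_force: [-0.0, -0.1, -0.4]
width: 0.0559
clk 4.88 pos [0.4709 0.2395 0.0599] jawaz -77.1 q [0.339 0.362 1.853 0.    0.926 1.684] w 0.0559 F [-0.  -0.1 -0.4] M [-0.02 -0.02 -0.02]
 shift [0.19 0.06 0.01] rot [-0. -0. -0.]
```

```bash
python3 -m crank '[[-0.03,0,0,-10,0,0,5.2],[-0.06,0,0,-20,0,0,5.2],[-0.09,0,0,-30,0,0,5.2],[-0.12,0,0,-40,0,0,5.2],[-0.15,0,0,-50,0,0,5.2]]'; python3 -m crank '[[-0.03,0,0,-10,0,0,5.2],[-0.06,0,0,-20,0,0,5.2],[-0.09,0,0,-30,0,0,5.2],[-0.12,0,0,-40,0,0,5.2],[-0.15,0,0,-50,0,0,5.2]]'; python3 -c "
from h import *
rel([.471,.2395,.058])
d=snap('side'); cv2.imwrite('pics/s4.png',cv2.resize(d['color'][150:290,190:370],None,fx=4,fy=4))"
```

```text
clock: 5.5
position: [0.4714, 0.2405, 0.0615]
ee_rot: [0.688, 0.167, 0.687, -0.165]
contact_force: [0.3, 4.5, -1.3]
width: 0.0562
clock: 6.12
position: [0.4707, 0.2412, 0.0629]
ee_rot: [0.693, -0.138, 0.693, 0.141]
contact_force: [-1.1, 5.2, -2.8]
width: 0.0563
clk 6.12 pos [0.4707 0.2412 0.0629] jawaz 22.8 q [ 0.34   0.359  1.849  0.004  0.933 -0.061] w 0.0563 F [-1.1  5.2 -2.8] M [ 0.73  0.19 -0.06]
 shift [ 0.49 -0.17 -0.04] rot [ 0.   0.1 -0.2]
```

View pics/s4.png

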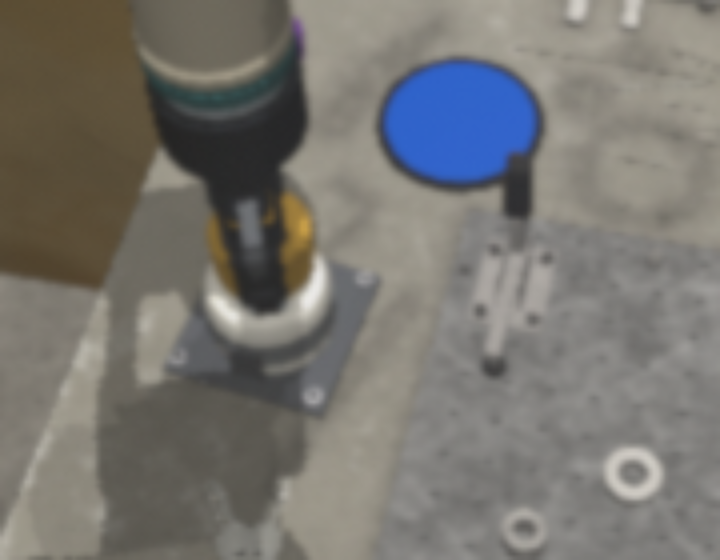

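```bash
python3 -m crank '[[-0.02,0.1,0,-10,0,0,5.2],[-0.05,0.1,0,-20,0,0,5.2],[-0.08,0.1,0,-30,0,0,5.2],[-0.11,0.1,0,-40,0,0,5.2],[-0.14,0.1,0,-50,0,0,5.2]]'; python3 -c "
from h import *
rel([.471,.2395,.058])"; python3 -m crank '[[-0.03,0,0,-10,0,0,5.2],[-0.06,0,0,-20,0,0,5.2],[-0.09,0,0,-30,0,0,5.2],[-0.12,0,0,-40,0,0,5.2],[-0.15,0,0,-50,0,0,5.2]]'; python3 -c "
from h import *
rel([.471,.2395,.058])"
```

```text
clock: 6.8
position: [0.4695, 0.241, 0.0642]
ee_rot: [0.569, -0.419, 0.57, 0.42]
contact_force: [-1.8, 1.9, -0.1]
width: 0.0567
clk 6.8 pos [0.4695 0.241  0.0642] jawaz 72.7 q [ 0.341  0.357  1.848  0.002  0.938 -0.93 ] w 0.0567 F [-1.8  1.9 -0.1] M [ 0.33  0.35 -0.1 ]
 shift [ 0.62 -0.19 -0.1 ] rot [ 0.   0.  -0.1]
clock: 7.42
position: [0.4696, 0.2402, 0.0657]
ee_rot: [0.338, -0.62, 0.339, 0.621]
contact_force: [-2.1, 0.2, 1.2]
width: 0.0561
clk 7.42 pos [0.4696 0.2402 0.0657] jawaz 122.8 q [ 3.410e-01  3.550e-01  1.846e+00  1.000e-03  9.420e-01 -1.803e+00] w 0.0561 F [-2.1  0.2  1.2] M [ 0.01  0.28 -0.07]
 shift [ 0.77 -0.08 -0.14] rot [ 0.   0.1 -0.1]
```

```bash
python3 -m crank '[[-0.03,0,0,-10,0,0,5.2],[-0.06,0,0,-20,0,0,5.2],[-0.09,0,0,-30,0,0,5.2],[-0.12,0,0,-40,0,0,5.2],[-0.13,0,0,-44,0,0,5.2]]'; python3 -m crank '[[0,0,0,0,0,0,7],[0,0,0,0,0,0,8.5],[0,0,0,0,0,0,8.5],[0,0,0,0,0,0,8.5]]'; python3 -c "
from h import *
rel([.471,.2395,.073])
d=snap('wrist'); cv2.imwrite('pics/w5.png',d['color'])"
```

```text
clock: 8.05
position: [0.47, 0.2401, 0.067]
ee_rot: [0.082, -0.702, 0.082, 0.703]
contact_force: [-1.4, -0.4, 0.5]
width: 0.0562
clock: 8.55
position: [0.4706, 0.2403, 0.067]
ee_rot: [-0.083, 0.702, -0.083, -0.702]
contact_force: [-0.2, 0.3, -0.2]
width: 0.0851
clk 8.55 pos [0.4706 0.2403 0.067 ] jawaz 166.5 q [ 0.34   0.354  1.844  0.     0.944 -2.566] w 0.0851 F [-0.2  0.3 -0.2] M [0.01 0.07 0.02]
 shift [-0.6   0.07 -0.05] rot [ 0. -0.  0.]
```

View pics/w5.png

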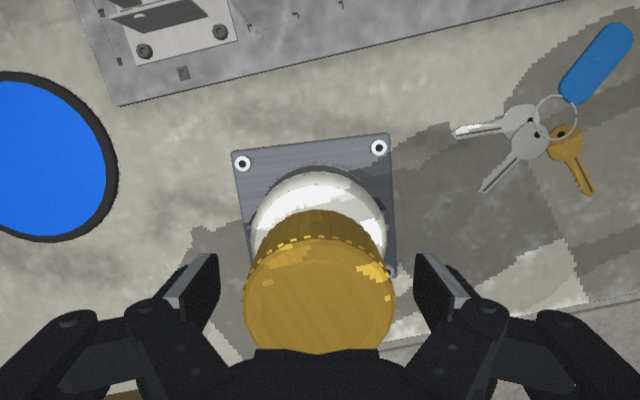

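Run:
```python
from h import *
d=snap('wrist')
P=np.array([pt(d,u,v) for u in range(270,371,5) for v in range(275,345,5)])
print(np.median(P[:,2]),P[:,2].min(),P[:,2].max()); A=np.c_[P[:,:2]-P[:,:2].mean(0),np.ones(len(P))]; print(np.linalg.lstsq(A,P[:,2],rcond=None)[0])
# left/right edges of the top
z=np.median(P[:,2])
for uv in [(243,300),(394,300)]: print(onplane(d,*uv,z).round(4))
```

```text
0.10668423551227951 0.10504292380018987 0.209384036113547
[-0.1052907  -0.46753384  0.10739772]
[0.4964 0.2314 0.1067]
[0.4441 0.2439 0.1067]
```

```bash
python3 -m crank '[[-0.4,0,0,10,0,0,8.5],[-0.4,0,0,20,0,0,8.5],[-0.4,0,0,30,0,0,8.5],[-0.4,0,0,40,0,0,8.5],[-0.4,0,0,50,0,0,8.5]]'; for i in 1; do python3 -m crank '[[0,0,0,10,0,0,8.5],[0,0,0,20,0,0,8.5],[0,0,0,30,0,0,8.5],[0,0,0,40,0,0,8.5],[0,0,0,50,0,0,8.5]]'; done; python3 -m crank '[[0,0,0,10,0,0,8.5],[0,0,0,20,0,0,8.5],[0,0,0,30,0,0,8.5],[0,0,0,40,0,0,8.5],[0,0,0,50,0,0,8.5]]'; python3 -m crank '[[0,0,0,10,0,0,8.5],[0,0,0,20,0,0,8.5],[0,0,0,30,0,0,8.5],[0,0,0,40,0,0,8.5],[0,0,0,50,0,0,8.5]]'; python3 -m crank '[[0,0,0,10,0,0,8.5],[0,0,0,20,0,0,8.5],[0,0,0,30,0,0,8.5],[0,0,0,40,0,0,8.5],[0,0,0,50,0,0,8.5]]'; python3 -c "
from h import *
rel([.4705,.240,.071])"
```

```text
clock: 9.28
position: [0.4706, 0.2403, 0.071]
ee_rot: [-0.374, 0.6, -0.374, -0.6]
contact_force: [-0.6, -0.1, 0.6]
width: 0.0854
clock: 9.9
position: [0.4706, 0.2403, 0.071]
ee_rot: [0.592, -0.386, 0.592, 0.386]
contact_force: [0.2, -0.2, -0.3]
width: 0.0849
clock: 10.52
position: [0.4706, 0.2403, 0.071]
ee_rot: [0.7, -0.1, 0.7, 0.1]
contact_force: [-0.2, 0.2, 0.7]
width: 0.0851
clock: 11.15
position: [0.4706, 0.2403, 0.071]
ee_rot: [0.677, 0.206, 0.677, -0.205]
contact_force: [0.7, 0.3, 1.3]
width: 0.0848
clock: 11.78
position: [0.4706, 0.2403, 0.071]
ee_rot: [0.526, 0.472, 0.526, -0.472]
contact_force: [-0.6, 0.5, 0.3]
width: 0.0849
clk 11.78 pos [0.4706 0.2403 0.071 ] jawaz -83.8 q [0.34  0.349 1.839 0.    0.953 1.803] w 0.0849 F [-0.6  0.5  0.3] M [ 0.02  0.04 -0.03]
 shift [ 0.   -0.01  0.03] rot [-0. -0. -0.]
```

Regrip, then carry on turning.

```bash
python3 -m crank '[[0,0,0,0,0,0,7],[0,0,0,0,0,0,6],[0,0,0,0,0,0,5.2],[0,0,0,0,0,0,5.2],[0,0,0,0,0,0,5.2]]' 50; python3 -m crank '[[-0.03,0,0,-10,0,0,5.2],[-0.06,0,0,-20,0,0,5.2],[-0.09,0,0,-30,0,0,5.2],[-0.12,0,0,-40,0,0,5.2],[-0.15,0,0,-50,0,0,5.2]]'; python3 -m crank '[[-0.03,0,0,-10,0,0,5.2],[-0.06,0,0,-20,0,0,5.2],[-0.09,0,0,-30,0,0,5.2],[-0.12,0,0,-40,0,0,5.2],[-0.15,0,0,-50,0,0,5.2]]';  python3 -c "
from h import *
rel([.4705,.240,.071])"
```

```text
clock: 12.4
position: [0.4708, 0.2401, 0.0715]
ee_rot: [0.528, 0.471, 0.528, -0.47]
contact_force: [-1.9, -1.4, 5.0]
width: 0.0565
clock: 13.02
position: [0.4707, 0.2412, 0.073]
ee_rot: [0.678, 0.203, 0.678, -0.201]
contact_force: [-2.1, 2.3, 6.6]
width: 0.0561
clock: 13.65
position: [0.47, 0.2411, 0.0744]
ee_rot: [0.699, -0.103, 0.7, 0.104]
contact_force: [-2.5, 0.9, 6.1]
width: 0.0561
clk 13.65 pos [0.47   0.2411 0.0744] jawaz 16.8 q [0.341 0.345 1.835 0.002 0.962 0.046] w 0.0561 F [-2.5  0.9  6.1] M [ 0.26  0.45 -0.17]
 shift [ 0.34 -0.12  0.02] rot [-0.  -0.  -0.1]
```

```bash
python3 -m crank '[[-0.04,0,0,-10,0,0,5.2],[-0.08,0,0,-20,0,0,5.2],[-0.11,0,0,-30,0,0,5.2],[-0.14,0,0,-40,0,0,5.2],[-0.17,0,0,-50,0,0,5.2]]'; python3 -c "
from h import *
rel([.4705,.240,.071])";python3 -m crank '[[-0.03,0,0,-10,0,0,5.2],[-0.06,0,0,-20,0,0,5.2],[-0.09,0,0,-30,0,0,5.2],[-0.12,0,0,-40,0,0,5.2],[-0.15,0,0,-50,0,0,5.2]]';  python3 -c "
from h import *
rel([.4705,.240,.071])"
```

```text
clock: 14.28
position: [0.4697, 0.2405, 0.0759]
ee_rot: [0.59, -0.389, 0.59, 0.39]
contact_force: [-1.4, 0.2, 4.2]
width: 0.0564
clk 14.28 pos [0.4697 0.2405 0.0759] jawaz 66.9 q [ 3.410e-01  3.430e-01  1.834e+00  1.000e-03  9.660e-01 -8.270e-01] w 0.0564 F [-1.4  0.2  4.2] M [ 0.01  0.38 -0.12]
 shift [ 0.49 -0.09 -0.02] rot [-0.  -0.  -0.1]
clock: 14.9
position: [0.4699, 0.2401, 0.0774]
ee_rot: [0.37, -0.602, 0.37, 0.603]
contact_force: [-2.4, -1.7, 5.6]
width: 0.0563
clk 14.9 pos [0.4699 0.2401 0.0774] jawaz 116.9 q [ 0.34   0.341  1.832  0.     0.97  -1.7  ] w 0.0563 F [-2.4 -1.7  5.6] M [-0.24  0.35 -0.21]
 shift [ 0.64 -0.05 -0.04] rot [ 0.   0.  -0.1]
```

```bash
python3 -m crank '[[-0.05,0,0,-6,0,0,5.2],[-0.15,0,0,-12,0,0,5.2],[-0.25,0,0,-12,0,0,5.2],[-0.25,0,0,-12,0,0,5.2]]';  python3 -c "
from h import *
rel([.4705,.240,.071])"
```

```text
clock: 15.4
position: [0.4702, 0.2402, 0.0793]
ee_rot: [0.307, -0.637, 0.308, 0.637]
contact_force: [-0.2, 0.3, -2.8]
width: 0.0562
clk 15.4 pos [0.4702 0.2402 0.0793] jawaz 128.5 q [ 0.34   0.339  1.829  0.     0.974 -1.902] w 0.0562 F [-0.2  0.3 -2.8] M [-0.01 -0.01  0.02]
 shift [ 0.83 -0.01 -0.04] rot [ 0.  0. -0.]
```

```bash
python3 -m crank '[[-0.1,0,0,0,0,0,5.2],[-0.2,0,0,0,0,0,5.2]]'; python3 -m crank '[[-0.1,0,0,0,0,0,5.2],[-0.2,0,0,0,0,0,5.2],[-0.2,0,0,0,0,0,5.2]]'
```

```text
clock: 15.65
position: [0.4705, 0.2403, 0.0816]
ee_rot: [0.307, -0.637, 0.307, 0.637]
contact_force: [-0.5, -0.2, -3.0]
width: 0.0562
clock: 16.02
position: [0.4706, 0.2403, 0.0838]
ee_rot: [-0.307, 0.637, -0.307, -0.637]
contact_force: [0.8, -0.3, -3.0]
width: 0.0564
```

The thread has let go: more than 6 mm of lift with only the cap's weight (3 N). Lifting clear.

```bash
python3 -m crank '[[-1,0,0,0,0,0,5.2],[-2.5,0,0,0,0,0,5.2],[-5,0,0,0,0,0,5.2],[-8,0,0,0,0,0,5.2],[-10,0,0,0,0,0,5.2]]'; python3 -c "
from h import *
rel([.6415,.162,.184])
d=snap('side'); cv2.imwrite('pics/s6.png',cv2.resize(d['color'][120:290,180:380],None,fx=4,fy=3.5))"
```

```text
clock: 16.65
position: [0.4713, 0.2406, 0.1865]
ee_rot: [-0.308, 0.638, -0.306, -0.636]
contact_force: [-0.6, -0.3, -2.9]
width: 0.0563
clk 16.65 pos [0.4713 0.2406 0.1865] jawaz 128.5 q [ 0.34   0.235  1.677  0.     1.225 -1.903] w 0.0563 F [-0.6 -0.3 -2.9] M [0.09 0.01 0.01]
 shift [  0.3   -8.41 -16.75] rot [ 0.  -0.1  0.2]
```

View pics/s6.png

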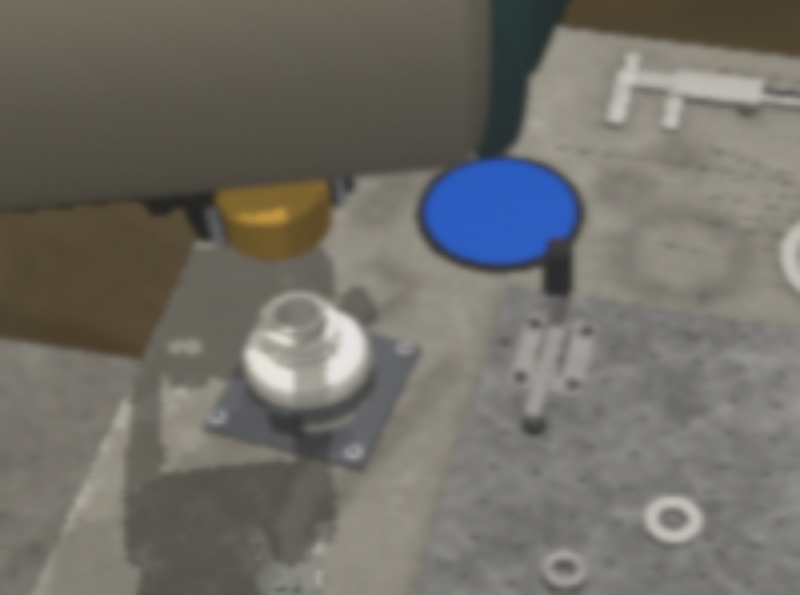

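```bash
python3 -m crank '[[0,-1,-2,0,0,0,5.2],[0,-3,-6,0,0,0,5.2],[0,-5.2,-10.4,0,0,0,5.2],[0,-7.2,-14.4,0,0,0,5.2],[0,-8.4,-16.75,0,0,0,5.2]]'; python3 -c "
from h import *
rel([.6415,.162,.02])
d=snap('side'); cv2.imwrite('pics/s7.png',cv2.resize(d['color'][80:250,200:400],None,fx=4,fy=3.5))
t=snap('top'); cv2.imwrite('pics/t7.png',t['color'])"
```

```text
clock: 17.32
position: [0.6435, 0.1591, 0.1819]
ee_rot: [0.307, -0.637, 0.308, 0.637]
contact_force: [-0.4, 0.7, -2.9]
width: 0.0562
clk 17.32 pos [0.6435 0.1591 0.1819] jawaz 128.4 q [ 1.380e-01  4.360e-01  1.381e+00 -1.000e-03  1.325e+00 -2.103e+00] w 0.0562 F [-0.4  0.7 -2.9] M [ 0.03  0.04 -0.  ]
 shift [16.19 -0.04  0.36] rot [-0.  -0.  -0.1]
```

View pics/s7.png

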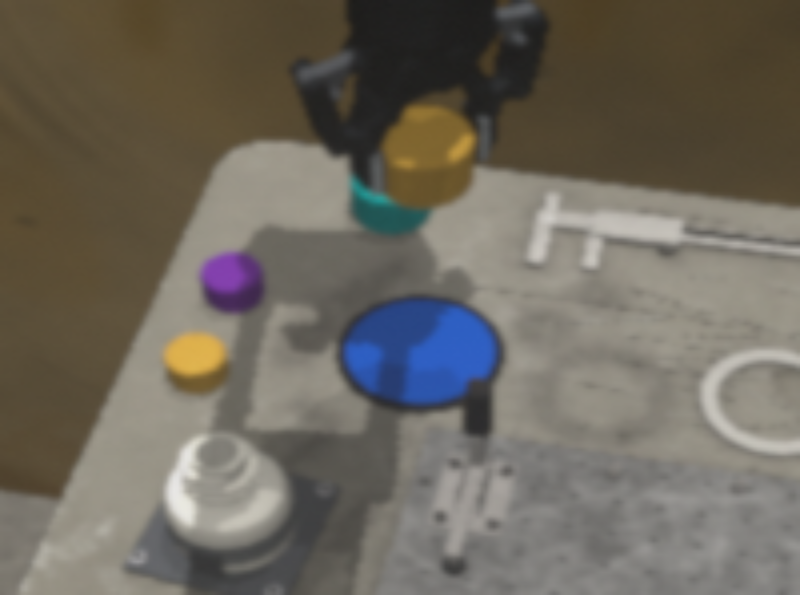

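```bash
python3 -m crank '[[3,0,0.36,0,0,0,5.2],[7,0,0.36,0,0,0,5.2],[11,0,0.36,0,0,0,5.2],[14.5,0,0.36,0,0,0,5.2],[16,0,0.36,0,0,0,5.2]]'; python3 -m crank '[[0.3,0,0,0,0,0,5.2],[0.6,0,0,0,0,0,5.2],[0.8,0,0,0,0,0,5.2],[1.0,0,0,0,0,0,5.2],[1.0,0,0,0,0,0,5.2]]'; python3 -c "
from h import *
rel([.6415,.162,.006])
d=snap('side'); cv2.imwrite('pics/s8.png',cv2.resize(d['color'][100:250,210:390],None,fx=4,fy=4))"
```

```text
clock: 18.05
position: [0.6362, 0.1639, 0.0206]
ee_rot: [0.306, -0.635, 0.308, 0.639]
contact_force: [-0.8, 0.3, -3.0]
width: 0.0562
clock: 18.68
position: [0.6385, 0.1645, 0.014]
ee_rot: [-0.307, 0.637, -0.307, -0.637]
contact_force: [0.1, -0.4, -3.7]
width: 0.056
clk 18.68 pos [0.6385 0.1645 0.014 ] jawaz 128.5 q [ 0.147  0.573  1.596  0.     0.972 -2.097] w 0.056 F [ 0.1 -0.4 -3.7] M [0.01 0.03 0.09]
 shift [ 0.8  -0.08 -0.38] rot [ 0. -0.  0.]
```

View pics/s8.png

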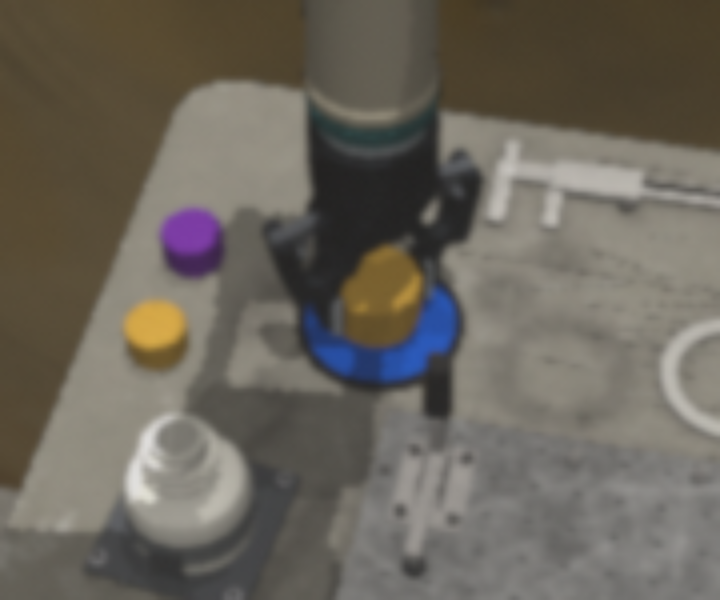

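```bash
python3 -m crank '[[0.2,0,-0.3,0,0,0,5.2],[0.4,0,-0.3,0,0,0,5.2],[0.5,0,-0.3,0,0,0,5.2]]';  python3 -m crank '[[0.1,0,0,0,0,0,5.2],[0.2,0,0,0,0,0,5.2]]'; python3 -m crank '[[0.1,0,0,0,0,0,5.2],[0.1,0,0,0,0,0,5.2]]'
```

```text
clock: 19.1
position: [0.6401, 0.162, 0.0084]
ee_rot: [0.307, -0.637, 0.307, 0.637]
contact_force: [-0.3, 0.2, -3.1]
width: 0.0567
clock: 19.35
position: [0.6403, 0.1621, 0.0074]
ee_rot: [-0.307, 0.637, -0.307, -0.637]
contact_force: [-3.3, 0.1, 5.9]
width: 0.0564
clock: 19.6
position: [0.6402, 0.1622, 0.0073]
ee_rot: [-0.307, 0.637, -0.307, -0.637]
contact_force: [-2.1, -0.6, 7.5]
width: 0.0563
```

Seated on the mat: the contact force went from -3 N to +7.5 N. Releasing and withdrawing straight up.

```bash
python3 -m crank '[[0,0,0,0,0,0,6],[0,0,0,0,0,0,7],[0,0,0,0,0,0,8.5],[0,0,0,0,0,0,8.5],[0,0,0,0,0,0,8.5]]'; python3 -m crank '[[-1,0,0,0,0,0,8.5],[-3,0,0,0,0,0,8.5],[-6,0,0,0,0,0,8.5],[-10,0,0,0,0,0,8.5],[-14,0,0,0,0,0,8.5]]'; python3 -m crank '[[-1,0,0,0,0,0,8.5],[-3,0,0,0,0,0,8.5],[-4,0,0,0,0,0,8.5],[-4,0,0,0,0,0,8.5]]'
python3 - <<'E'
from h import *
rel([.6415,.162,.2])
d=snap('wrist'); cv2.imwrite('pics/w9.png',d['color'])
s=snap('side'); cv2.imwrite('pics/s9.png',s['color'])
hsv=cv2.cvtColor(d["color"],cv2.COLOR_BGR2HSV); k=cv2.inRange(hsv,(15,90,60),(32,255,255))
k[:100]=0;k[300:]=0; vs,us=np.nonzero(k)
P=np.array([pt(d,u,v) for u,v in zip(us,vs)]); Q=P[(P[:,2]>.037)&(P[:,2]<.05)&(np.hypot(P[:,0]-.64,P[:,1]-.162)<.05)]
A=np.c_[Q[:,:2]-Q[:,:2].mean(0),np.ones(len(Q))]
print(len(Q),Q.mean(0).round(4),np.ptp(Q,axis=0).round(4),np.linalg.lstsq(A,Q[:,2],rcond=None)[0].round(4))
E
```

```text
clock: 20.23
position: [0.6403, 0.1621, 0.0056]
ee_rot: [0.307, -0.637, 0.307, 0.637]
contact_force: [0.3, -0.3, -0.1]
width: 0.0853
clock: 20.85
position: [0.6402, 0.1621, 0.1476]
ee_rot: [-0.307, 0.637, -0.307, -0.637]
contact_force: [1.1, 0.6, -0.0]
width: 0.0849
clock: 21.35
position: [0.6404, 0.1621, 0.1859]
ee_rot: [-0.307, 0.637, -0.307, -0.637]
contact_force: [-0.1, -0.2, 0.1]
width: 0.0847
clk 21.35 pos [0.6404 0.1621 0.1859] jawaz 128.5 q [ 0.143  0.429  1.382  0.     1.33  -2.101] w 0.0847 F [-0.1 -0.2  0.1] M [-0.04 -0.03  0.02]
 shift [-1.41 -0.08 -0.08] rot [ 0. -0.  0.]
2927 [0.6403 0.1615 0.0419] [0.0571 0.056  0.0071] [0.0056 0.0068 0.0419]
```

View pics/w9.png

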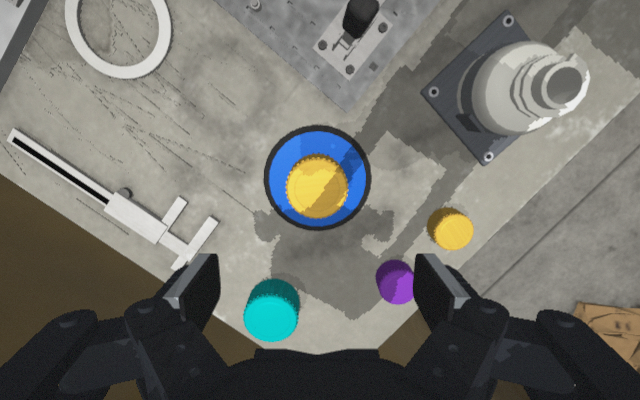

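View pics/s9.png

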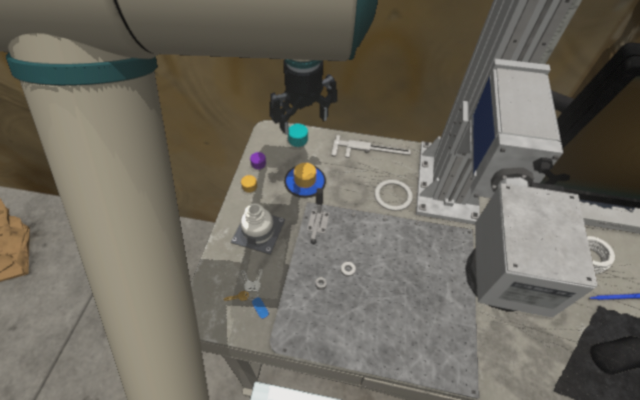

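The wrist view shows the cap upright at (318,187) inside the blue mat, whose centre is at (318,177). Its top is level at z 0.042, centred on (0.640, 0.162). The side view shows the cap on the mat at (305,176), the bushings at (348,268) and (321,282) and the keys at (252,298), all unmoved. The robot is touching nothing.

```bash
python3 -c "
from rig import manip
print(manip.sign_off())"
```

```text
the job is handed in; nothing more can be done
None
```

The cap is off the pot and standing closed top upward on the blue mat. The job is handed in, at about 21.5 s of the 72 s allowed.

**Unscrewing:** I turned the cap anticlockwise in two grips, 294° and then about 212°, roughly 8.8 rad in all. I followed the thread's pitch upward as it turned. A gentle lift then met only the cap's own weight, about 3 N, so the thread had let go and nothing was forced. The largest force reading printed while turning was about 7 N.

**Last checks:**
- **Cap:** its top is level at z 0.042, which is the 4 mm mat plus the 38 mm cap. It is centred at (0.640, 0.162), about 1 to 2 mm from the mat's centre, so it lies wholly on the mat.
- **Surroundings:** by eye in the last side picture, the bushings, keys and other lids are where they were.
- **Gripper:** it is open and well above the cap, with the contact force near zero.

**Disagreements:** one circle fit to the cap in the wrist image crashed and its repeat gave a wrong result (radius 48 mm, thrown off by stray pixels). I used the mean of those points and the other cameras instead. The cameras agreed on the cap's position only to about 2 to 3 mm.

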